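# Load the two tins on the roller track

### The job

Load the sloped roller track on the bench with the two rectangular lidded steel tins, both lengthwise in the lane. First set the longer tin on the rollers at the high end and let go, so that it rolls down by itself to the stop; then do the same with the shorter tin, so that it rolls down behind the longer one. Set them down on the rollers rather than dropping them, and do not push them along.

Things in the scene. Friction and masses are not known exactly. Their poses are not given: they have to be found in the camera images.
- track: fixed track: blue rails, 14 free steel rollers, stop plate at its low far end. Origin: the loading place, on the roller tops mid-lane, 280 mm uphill of the stop and 80 mm from the high end; x downhill, y across, z square to the rollers (leans 8 degrees). Lane 72 mm wide; rails 12 mm, stop 30 mm above the rollers. A tin let go at the origin rolls off at once
- short_home (a point): point on the roller tops, mid-lane, 135 mm downhill of the track's origin, axes as the track's: where the centre of the shorter tin's underside comes to rest once both are home. The longer tin's comes to rest 90 mm farther downhill, its end on the stop, 145 mm downhill of this point. Rolling down takes 1 to 4 s
- tin_long: loose longer rectangular lidded tin of plain steel, 110 mm long, 50 mm wide, 60 mm high, about 0.45 kg (varies), upright on the bench among a round can, a wooden block and other things not wanted. Origin: centre of its underside; x along its length, y across its width, z up. Grip it from above across the width, near the top. Either end may lead
- tin_short: loose shorter rectangular lidded tin of plain steel, 70 mm long, 50 mm wide, 60 mm high, about 0.3 kg (varies), upright on the bench among a round can, a wooden block and other things not wanted. Origin: centre of its underside; x along its length, y across its width, z up. Grip it from above across the width, near the top. Either end may lead
Mind the look-alikes: they are no part of the job. What is shaped like the tin_short but green is not meant.

How it is judged:
By the outcome, as a careful person would: the job done as asked, in the order asked, and still so for the second after the job is handed in, with the robot touching nothing.
It also fails if it takes over 61 s, if anything falls off the work surface, if the arm or the gripper's body presses on something with over 40 N, if the wrist force passes 120 N, or if a joint passes its speed limit or range.

### The arm

A 6-joint arm with a two-finger parallel gripper is mounted at the origin on the work surface. World frame = base frame: x ahead of the robot, y to its left, z up, the work surface at z = 0. Lengths are in mm, angles in rad, forces in N, time in s.
With the tool pointing down it reaches from about 400 to 925 mm from the base axis. Payload 12.5 kg.
Tool frame: the origin (TCP) lies between the finger pads; the fingertips stand 11 mm ahead of it and the grasp point (between the pads) lies 8 mm behind it (env.tip_extent is the distance from the TCP to the fingertips, in mm); x points along the fingers, z is the direction in which the jaws open and shut, and the axes are right-handed (so a half turn about x gives the same grasp; the last joint's range is limited). The gripper opens to 95 mm and grips with 3 to 60 N. Pads are 20 mm wide; open, the fingers measure 119 mm over their backs; the gripper's body (75 mm by 180 mm) begins 59 mm behind the grasp point.
Start: joints at [-1.43, 0.491, 1.559, -0, 1.092, -0.106], TCP at [152.711, -606.073, 225.661] pointing down, gripper open.
Joint ranges: [-3.1, 3.1], [-0.84, 2.19], [0.05, 2.79], [-1.13, 4.28], [0.06, 2.93], [-2.69, 2.69]. Speed limits (rad/s): [2.22, 2.22, 2.79, 3.14, 3.14, 3.14].

### API

Orientations are given as [roll, pitch, yaw] about the fixed x, y, z axes, in that order (R = Rz(yaw) Ry(pitch) Rx(roll)).
In Python, from cell import status, imaging, env gives the robot as it stands. The module is installed in compiled form; this text tells all that it offers.
- The arm moves only by the tool apply_moves, never from a script. Its argument "increments" is a list of rows, each a list of 5 numbers: the closure, from 0 (fully open) to 1 (shut), then the shift along the tool's x, y, z in mm, then the turn about the tool's x in degrees. A call has 1 to 10 rows; each row shifts and turns the commanded pose from where the row before left it, along the tool's axes as they then stand; what a row does not reach is not made up. A row lasts 1/10 s, in which the tool goes at most 50 mm and 8.59 degrees, less where a joint would pass 70% of its speed; a pose out of reach is approached as far as the arm can. A call with a gripper value outside its range is refused whole. The fingers move at their own pace and stop on an object; the grip force is fixed at half the most. Time passes only in rows, so rows that do not move let the fingers close. It gives the time, the measured TCP pose, the force and the opening at its end, in the units of the state.
- status.state(): the state, without advancing time (a new reading comes with each control period).
- imaging.read_camera(name): name is "side" or "top" or "wrist"; returns a dict with "pixels" (480x640x3 uint8, red, green, blue), "fovy" (degrees; the focal length in pixels is half the picture's height over the tangent of half this angle, whatever the lens; pixels are square), "cx", "cy" (the principal point, pixels), "R" (3x3) and "t" (3): a world point X has camera coordinates R X + t. Camera axes: x right, y down, z forward; pixel columns grow to the right and rows downward; lengths in mm; the calibration is good to about 2 mm. A picture is of the moment at which its call begins. There is no depth.
- env.job_done(): hands the job in, once; it reports no verdict.
The state is a dict: "t": time; "joints": joint angles; "qvel": joint speeds; "tau": joint torques, N m; "eef_pos": TCP position; "tcp_rot": TCP orientation; "ft_force": force on the tool from outside, world axes, zero at the start; "moment": the same for the moment, N m; "opening": opening from 0.0 (shut) to 1.0 (fully open).
Only numpy, scipy, OpenCV 4.12 (cv2) and the standard library are available. Lean on these libraries where they do the work, as an engineer would, in place of code of your own. Each camera call takes 0.05 s, during which the arm holds its last target. There are 200 camera calls.

## Working session

There is one attempt and no reset: what is moved stays moved. The work goes in short steps, Python scripts to look and compute and a tool call to move; the robot and the scene stay as the last step left them, time stands still between calls to the robot, and variables do not carry over. Pictures are saved under pics/ and viewed, about 8 in all and at most 12, crops included, and the job is handed in when it is done.

Besides the shell and the picture viewer there is one more tool, called after ">>>" by a JSON object that holds its "api" and its "payload". apply_moves: Moves the arm, as the interface text tells. Its arguments: {"type":"object","properties":{"increments":{"type":"array"}},"required":["increments"]}

```bash
mkdir -p pics
cat > h.py <<'E'
import numpy as np, cv2, pickle
from cell import status, imaging, env
def grab(name, fn=None):
    c=imaging.read_camera(name); c['f']=240/np.tan(np.radians(c['fovy'])/2)
    if fn: cv2.imwrite('pics/'+fn, c['pixels'][:,:,::-1])
    pickle.dump(c, open(name+'.pkl','wb')); return c
def load(name): return pickle.load(open(name+'.pkl','rb'))
def ray(c,u,v):
    R=np.array(c['R']); t=np.array(c['t'])
    return -R.T@t, R.T@np.array([(u-c['cx'])/c['f'],(v-c['cy'])/c['f'],1])
def onz(c,u,v,z):
    o,d=ray(c,u,v); return o+d*(z-o[2])/d[2]
def proj(c,X):
    p=np.array(c['R'])@np.array(X,float)+np.array(c['t']); return c['f']*p[0]/p[2]+c['cx'], c['f']*p[1]/p[2]+c['cy']
E
python3 - <<'E'
from h import *
for n in ('top','side'):
    c=grab(n,n+'1.png'); print(n,c['fovy'],ray(c,320,240), c['cx'],c['cy'])
print(status.state())
E
```

```text
top 53.287224080608716 (array([438.88015105,  12.89159905, 905.61971489]), array([ 0.12179869, -0.00375966, -0.99278318])) 326.2668902420595 248.22820186733685
side 47.25047793992301 (array([  2.50404875, 536.80238241, 797.1674897 ]), array([ 0.51952584, -0.49771837, -0.69459573])) 324.83980977279845 242.20152406725603
{'t': 0.1, 'joints': array([-1.42959742e+00,  4.91500505e-01,  1.55937610e+00,  7.11122253e-06,
        1.09168059e+00, -1.05600972e-01]), 'qvel': array([ 0.00108297, -0.00039766, -0.00288054,  0.00045943,  0.00114803,
        0.0013275 ]), 'tau': array([ 2.20934264e-03, -6.13623977e+01, -2.58609027e+01,  6.93385117e-02,
        4.70335793e-02, -3.70623161e-05]), 'eef_pos': array([ 152.68457852, -605.86439908,  225.12368493]), 'tcp_rot': array([3.02945257, 1.56983176, 1.70545285]), 'ft_force': array([0.47479231, 0.80286946, 0.93447847]), 'moment': array([ 0.02413522,  0.00020664, -0.02350649]), 'opening': 1.000690263881658}
```

View pics/top1.png

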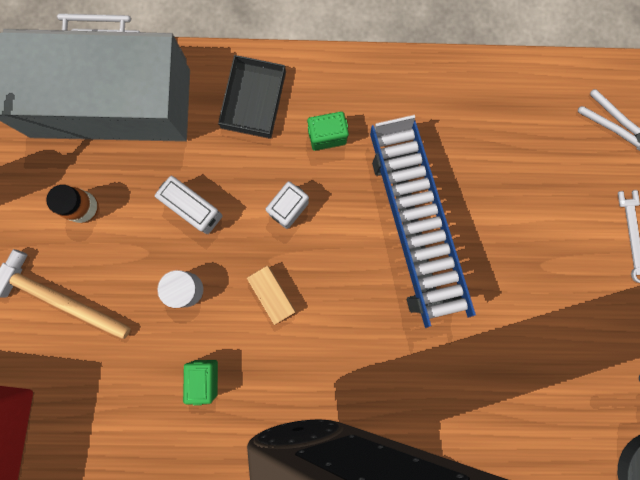

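View pics/side1.png

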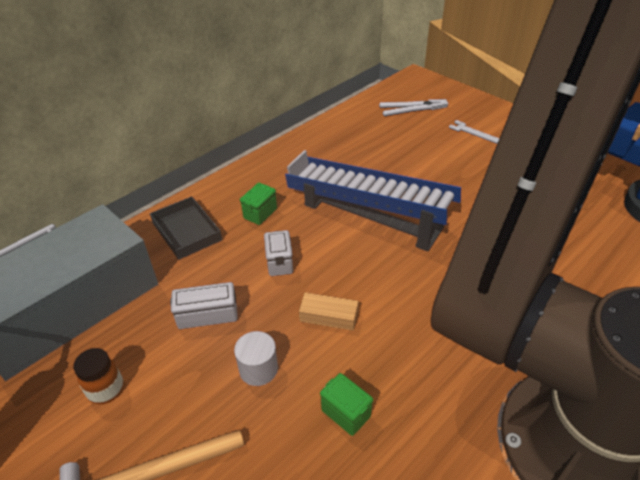

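Top view: candidates are the long plain tin (188,205), short plain tin (288,204), green look-alikes (328,130) and (200,383), round can (180,289), wooden block (271,295) and black tray (253,96). By the description, the choice is the plain steel pair. The track runs from its high end at (450,315) to the stop at (394,128). In the side view the long tin is at (204,305) and the short one at (278,252).

Run:
```python
from h import *
t=load('top'); s=load('side')
a=cv2.resize(t['pixels'][110:335,360:485],None,fx=2.6,fy=2.6,interpolation=cv2.INTER_CUBIC)[:590]
b=cv2.resize(s['pixels'][145:255,280:470],None,fx=2.45,fy=2.45,interpolation=cv2.INTER_CUBIC)
d=cv2.resize(t['pixels'][165:245,145:320],None,fx=2.6,fy=2.6,interpolation=cv2.INTER_CUBIC)
im=np.zeros((590,800,3),np.uint8); im[:a.shape[0],:325]=a
im[:b.shape[0],330:330+b.shape[1]]=b[:, :470]; im[300:300+d.shape[0],330:330+d.shape[1]]=d
cv2.imwrite('pics/crop1.png',im[:,:,::-1])
hsv=cv2.cvtColor(t['pixels'],cv2.COLOR_RGB2HSV)
for nm,(x0,x1,y0,y1) in dict(long=(145,235,165,245),short=(255,320,175,240)).items():
    for thr in (60,):
        h=hsv[y0:y1,x0:x1]; m=((h[...,1]<thr)&(h[...,2]>150)).astype(np.uint8)
        m=cv2.morphologyEx(m,cv2.MORPH_CLOSE,np.ones((5,5)))
        cs=cv2.findContours(m,0,1)[0]; k=max(cs,key=cv2.contourArea)+np.array([x0,y0])
        P=np.array([onz(t,u,v,60)[:2] for u,v in k[:,0].astype(float)],np.float32)
        r=cv2.minAreaRect(P); print(nm,r,cv2.contourArea(k),cv2.boundingRect(k))
```

```text
long ((604.9545288085938, 251.5760498046875), (107.45994567871094, 47.59058380126953), 54.34600830078125) 1518.0 (155, 176, 62, 55)
short ((608.2543334960938, 71.57667541503906), (47.88417434692383, 68.17237091064453), 53.29583740234375) 936.5 (266, 182, 42, 44)
```

View pics/crop1.png

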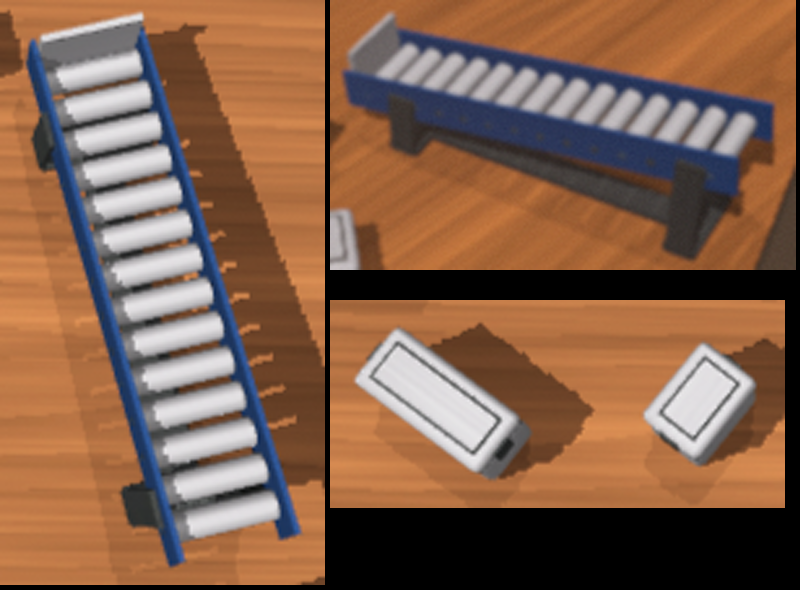

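The close crop confirms the choice: two plain steel tins with inset lids and a latch on one end, sized 107×48 and 68×48 at z=60. Next I triangulate the track corners.

Run:
```python
from h import *
t=load('top'); s=load('side')
P=lambda c: c['f']
def tri(a,b):
    u=(a[0]/2.6+360,a[1]/2.6+110); v=((b[0]-330)/2.45+280,b[1]/2.45+145)
    o1,d1=ray(t,*u); o2,d2=ray(s,*v)
    k=np.linalg.lstsq(np.stack([d1,-d2],1),o2-o1,rcond=None)[0]
    p,q=o1+k[0]*d1,o2+k[1]*d2; return (p+q)/2, np.linalg.norm(p-q)
pts=dict(LnearTop=((170,565),(739,157)),RnearTop=((299,533),(773,103)),LfarTop=((31,42),(346,70)),stopL=((41,38),(350,46)),stopR=((143,15),(395,14)))
R={}
for k,(a,b) in pts.items():
    p,e=tri(a,b); R[k]=p; print(k,p.round(1),'gap',round(e,1))
d=lambda a,b:(R[b]-R[a], np.linalg.norm(R[b]-R[a]))
for a,b in (('LnearTop','RnearTop'),('LfarTop','LnearTop'),('stopL','stopR')):
    v,n=d(a,b); print(a,b,v.round(1),n.round(1),'az',np.degrees(np.arctan2(v[1],v[0])).round(1),'el',np.degrees(np.arcsin(v[2]/n)).round(1))
# colour fit of blue rails, top view
hsv=cv2.cvtColor(t['pixels'],cv2.COLOR_RGB2HSV)
m=cv2.inRange(hsv,(105,120,40),(125,255,255)); m[:110]=0; m[335:]=0; m[:,:360]=0; m[:,485:]=0
# rollers: bright grey blobs
g=cv2.inRange(hsv,(0,0,150),(180,60,255)); g[:128]=0; g[335:]=0; g[:,:360]=0; g[:,485:]=0
n,l,st,ce=cv2.connectedComponentsWithStats(g)
for i in range(1,n):
    if st[i,4]>60: print(ce[i].round(1),st[i])
```

```text
LnearTop [ 393.9 -164.3  126.1] gap 4.1
RnearTop [ 416.2 -246.5  118.7] gap 0.3
LfarTop [749.8 -81.6  68.6] gap 3.1
stopL [743.4 -84.5  96.3] gap 0.7
stopR [ 764.9 -157.2   83.4] gap 4.0
LnearTop RnearTop [ 22.3 -82.2  -7.4] 85.5 az -74.8 el -4.9
LfarTop LnearTop [-355.9  -82.7   57.4] 369.9 az -166.9 el 8.9
stopL stopR [ 21.5 -72.7 -12.9] 76.9 az -73.5 el -9.7
[397.7 136.6] [381 130  34  14 284]
[401.2 148.6] [385 142  33  15 294]
[405.  160.8] [388 154  34  15 301]
[408.7 173.3] [391 166  35  15 310]
[412.5 185.9] [395 179  35  15 313]
[416.2 198.7] [399 191  35  16 319]
[420.3 211.7] [402 204  36  16 321]
[424.3 224.9] [407 217  35  16 324]
[428.1 238.3] [411 231  35  16 325]
[432.  251.8] [414 244  36  16 331]
[436.4 265.6] [419 258  35  16 333]
[440.4 279.6] [422 272  37  16 343]
[444.6 293.6] [426 286  37  16 344]
[448.9 308.1] [431 300  36  17 355]
```

```bash
cat >> h.py <<'E'
from scipy.spatial.transform import Rotation as Ro
def plan(x,y,z,az):
    "shift in current tool axes, turn deg about tool x so jaws lie along az (deg, mod 180)"
    s=status.state(); R=Ro.from_euler('xyz',s['tcp_rot']).as_matrix()
    d=R.T@(np.array([x,y,z])-s['eef_pos'])
    cur=np.degrees(np.arctan2(R[1,2],R[0,2])); sg=np.sign(R[2,0])
    dz=(az-cur+90)%180-90
    print('t',round(s['t'],2),'pos',s['eef_pos'].round(1),'jaw az',cur.round(1),'down',R[:,0].round(3),'F',s['ft_force'].round(1),'open',round(s['opening'],3),'j6',s['joints'][5].round(2))
    print('shift',d.round(1),'turn',(sg*dz).round(2))
def T_track(p):
    x,y,z,yaw=p; return Ro.from_euler('ZY',[yaw,np.radians(8)]).as_matrix(), np.array([x,y,z])
E
python3 - <<'E'
from h import *
from scipy.optimize import least_squares
t=load('top'); s=load('side')
A=lambda a:(a[0]/2.6+360,a[1]/2.6+110); B=lambda b:((b[0]-330)/2.45+280,b[1]/2.45+145)
obs=[((-80,42,12),(170,565),(739,157)),((-80,-42,12),(299,533),(773,103)),((280,36,30),(41,38),(350,46)),((280,-36,30),(143,15),(395,14))]
def res(p):
    R,o=T_track(p); r=[]
    for X,a,b in obs:
        W=R@np.array(X,float)+o
        r+=list(np.subtract(proj(t,W),A(a)))+list(np.subtract(proj(s,W),B(b)))
    return r
r=least_squares(res,[482,-185,95,0.25]); print(r.x.round(3),np.degrees(r.x[3]),np.round(r.fun,1))
np.save('track.npy',r.x)
plan(605,252,200,144.35)
E
```

```text
[ 4.80581e+02 -1.86908e+02  9.94310e+01  2.39000e-01] 13.692243504027862 [ 0.4  0.  -2.   1.2  0.5  0.8  0.5 -1.2  0.2  0.3 -0.4  1.7  0.4  0.7
 -0.9 -1.9]
t 0.1 pos [ 152.7 -605.9  225.1] jaw az -75.9 down [-0.     0.001 -1.   ] F [0.5 0.8 0.9] open 1.001 j6 -0.11
shift [  25.9  648.2 -721.3] turn -40.21
```

>>> {"api": "apply_moves", "payload": {"increments": [[0, 0, 27, -30, 0], [0, 0, 27, -30, 0], [0, 0, 27, -30, 0], [0, 0, 27, -30, 0], [0, 0, 27, -30, 0], [0, 0, 27, -30, 0], [0, 0, 27, -30, 0], [0, 0, 27, -30, 0], [0, 0, 27, -30, 0], [0, 0, 27, -30, 0]]}}

```text
t: 1.1
eef_pos: [341.6, -247.7, 225.6]
tcp_rot: [-2.424, 1.571, 2.535]
ft_force: [-0.3, -0.5, -0.2]
opening: 1.001
```

>>> {"api": "apply_moves", "payload": {"increments": [[0, 0, 27, -30, 0], [0, 0, 27, -30, 0], [0, 0, 27, -30, 0], [0, 0, 27, -30, 0], [0, 0, 27, -30, 0], [0, 0, 27, -30, 0], [0, 0, 27, -30, 0], [0, 0, 27, -30, 0], [0, 0, 27, -30, 0], [0, 0, 27, -30, 0]]}}

```text
t: 2.1
eef_pos: [530.2, 109.4, 225.4]
tcp_rot: [-1.431, 1.57, -2.755]
ft_force: [1.0, -0.7, -0.5]
opening: 1.004
```

>>> {"api": "apply_moves", "payload": {"increments": [[0, 0, 27, -30, 0], [0, 0, 27, -30, 0], [0, 0, 27, -30, 0], [0, 0, 27, -30, 0], [0, 0, 0, 0, -8], [0, 0, 0, 0, -8], [0, 0, 0, 0, -8], [0, 0, 0, 0, -8], [0, 0, 0, 0, -8], [0, 0, 0, 0, 0]]}}

```text
t: 3.1
eef_pos: [605.0, 250.4, 225.2]
tcp_rot: [-2.125, 1.57, -2.748]
ft_force: [-0.5, 0.6, -0.2]
opening: 0.999
```

Run:
```python
from h import *
plan(605,252,40,144.35)
c=grab('wrist','w1.png')
h=cv2.cvtColor(c['pixels'],cv2.COLOR_RGB2HSV)
m=cv2.inRange(h,(0,0,120),(180,70,255)); m=cv2.morphologyEx(m,cv2.MORPH_CLOSE,np.ones((7,7)))
for k in cv2.findContours(m,0,1)[0]:
    if cv2.contourArea(k)>2000:
        P=np.array([onz(c,u,v,60)[:2] for u,v in k[:,0].astype(float)],np.float32); print(cv2.boundingRect(k),cv2.minAreaRect(P))
```

```text
t 3.1 pos [605.  250.4 225.2] jaw az -35.7 down [-0.001 -0.    -1.   ] F [-0.5  0.6 -0.2] open 0.999 j6 0.92
shift [185.2   1.4  -0.9] turn -0.09
(294, 155, 55, 118) ((608.3900146484375, 252.5939483642578), (108.1540756225586, 48.066566467285156), 54.13078689575195)
(404, 0, 204, 102) ((805.3126831054688, 277.931884765625), (74.681640625, 159.1288604736328), 54.22321701049805)
```

View pics/w1.png

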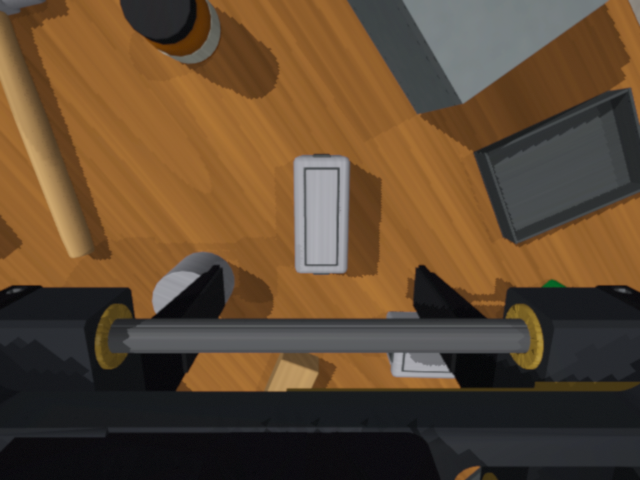

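The wrist view shows the long tin centred between the jaws at pixel (321,214), length along the tool's y and clear all round. It gives (608,253), within 4 mm of the top view. I take (607,252).

>>> {"api": "apply_moves", "payload": {"increments": [[0, 35, 2.5, 0.7, 0], [0, 40, 0, 0, 0], [0, 40, 0, 0, 0], [0, 35, 0, 0, 0], [0, 20, 0, 0, 0], [0, 15, 0, 0, 0], [0, 0, 0, 0, 0], [0.6, 0, 0, 0, 0], [0.6, 0, 0, 0, 0], [0.6, 0, 0, 0, 0]]}}

```text
t: 4.15
eef_pos: [607.7, 252.2, 41.9]
tcp_rot: [0.87, 1.569, 0.244]
ft_force: [-0.7, 0.3, 1.1]
opening: 0.803
```

>>> {"api": "apply_moves", "payload": {"increments": [[0.6, 0, 0, 0, 0], [0.6, 0, 0, 0, 0], [0.6, 0, 0, 0, 0], [0.6, 0, 0, 0, 0], [0.6, 0, 0, 0, 0]]}}

```text
t: 4.65
eef_pos: [607.5, 252.0, 40.8]
tcp_rot: [0.561, 1.57, -0.064]
ft_force: [1.7, -1.7, 2.6]
opening: 0.527
```

>>> {"api": "apply_moves", "payload": {"increments": [[1, 0, 0, 0, 0], [1, -10, 0, 0, 0], [1, -25, 0, 0, 0], [1, -40, 0, 0, 0], [1, -40, 0, 0, 0], [1, -40, 0, 0, 0], [1, -25, 0, 0, 0], [1, -10, 0, 0, 0], [1, 0, 0, 0, 0]]}}

```text
t: 5.55
eef_pos: [607.1, 252.2, 231.3]
tcp_rot: [0.931, 1.57, 0.305]
ft_force: [-0.8, -0.5, -4.7]
opening: 0.527
```

Run:
```python
from h import *
p=np.load('track.npy'); plan(p[0],p[1],235,103.7)
```

```text
t 5.55 pos [607.1 252.2 231.3] jaw az -35.9 down [ 0.001  0.    -1.   ] F [-0.8 -0.5 -4.7] open 0.527 j6 0.92
shift [  -3.9 -429.9  154.6] turn 40.45
```

>>> {"api": "apply_moves", "payload": {"increments": [[1, 0, -20, 7, 0], [1, 0, -36, 13, 0], [1, 0, -36, 13, 0], [1, 0, -36, 13, 0], [1, 0, -36, 13, 0], [1, 0, -36, 13, 0], [1, 0, -36, 13, 0], [1, 0, -36, 13, 0], [1, 0, -36, 13, 0], [1, 0, -36, 13, 0]]}}

```text
t: 6.55
eef_pos: [504.8, -100.5, 228.8]
tcp_rot: [-2.848, 1.567, 2.81]
ft_force: [0.4, -0.3, -4.4]
opening: 0.524
```

>>> {"api": "apply_moves", "payload": {"increments": [[1, 0, -36, 13, 0], [1, 0, -36, 13, 0], [1, 0, -14, 5, 0], [1, 0, 0, 0, 8], [1, 0, 0, 0, 8], [1, 0, 0, 0, 8], [1, 0, 0, 0, 8], [1, 0, 0, 0, 8], [1, 0, 0, 0, 0.4], [1, 0, 0, 0, 0]]}}

```text
t: 7.55
eef_pos: [480.7, -186.8, 229.7]
tcp_rot: [-2.33, 1.569, 2.627]
ft_force: [-0.4, 0.3, -4.5]
opening: 0.526
```

Run:
```python
from h import *
p=np.load('track.npy'); plan(p[0],p[1],235,103.7)
c=grab('wrist','w2.png')
R,o=T_track(p)
for X in ((-80,42,12),(-80,-42,12),(-80,36,12),(-80,-36,12),(280,36,30),(280,-36,30),(0,36,12),(0,-36,12),(100,36,12),(100,-36,12)): print(X,np.round(proj(c,R@np.array(X,float)+o),1))
```

```text
t 7.55 pos [ 480.7 -186.8  229.7] jaw az -76.0 down [-0.002  0.001 -1.   ] F [-0.4  0.3 -4.5] open 0.526 j6 0.83
shift [-5.3 -0.1  0.1] turn 0.27
(-80, 42, 12) [267.2 328.8]
(-80, -42, 12) [370.8 329.2]
(-80, 36, 12) [274.6 328.8]
(-80, -36, 12) [363.4 329.2]
(280, 36, 30) [ 265.5 -199.7]
(280, -36, 30) [ 377.7 -199.2]
(0, 36, 12) [273.6 230.8]
(0, -36, 12) [365.4 231.2]
(100, 36, 12) [272.1  98.4]
(100, -36, 12) [368.   98.8]
```

View pics/w2.png

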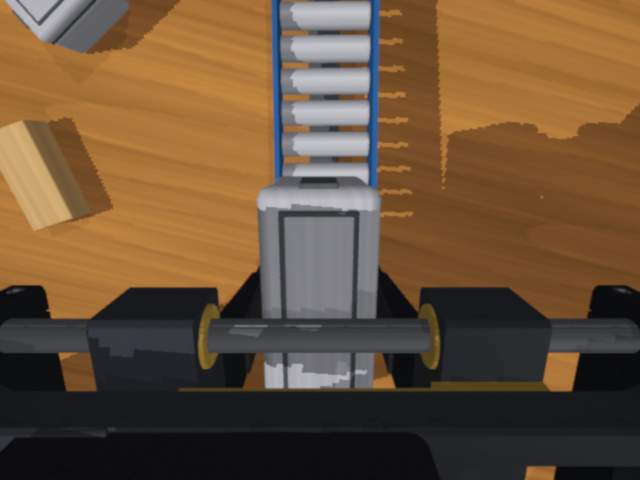

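The wrist view shows the held tin at (319,290), squared to the lane. The rails are at about (277,100) and (374,100), slightly right of the prediction. I measure this from the blue edges.

Run:
```python
from h import *
p=np.load('track.npy'); c=load('wrist'); R,o=T_track(p)
h=cv2.cvtColor(c['pixels'],cv2.COLOR_RGB2HSV); m=cv2.inRange(h,(105,120,40),(125,255,255))
def onplane(u,v,z):
    a,d=ray(c,u,v); n=R[:,2]; q=a+d*((o+n*z-a)@n)/(d@n); return R.T@(q-o)
L=[];Rr=[]
for v in range(5,175,10):
    x=np.where(m[v,240:420])[0]+240; l=x[x<325]; r=x[x>325]
    a=onplane(l.min()-.5,v,12); b=onplane(l.max()+.5,v,12); e=onplane(r.min()-.5,v,12); f=onplane(r.max()+.5,v,12)
    L.append([a[0],a[1],b[1],e[1],f[1]])
L=np.array(L); print(L[::3].round(1)); print(L.mean(0).round(1))
for i in (1,4): print(np.degrees(np.arctan(np.polyfit(L[:,0],L[:,i],1)[0])))
```

```text
[[165.6  35.7  30.6 -37.1 -42.2]
 [144.9  35.2  30.1 -36.1 -42.7]
 [123.9  34.7  29.5 -35.1 -42.5]
 [102.5  35.   29.  -35.5 -42.3]
 [ 80.6  35.2  29.1 -36.  -42.8]
 [ 58.3  34.7  29.3 -37.2 -43.3]]
[109.1  35.   30.  -36.8 -42.8]
0.5075318239149111
0.4422573605698806
```

>>> {"api": "apply_moves", "payload": {"increments": [[1, 15, 0, 4, 0], [1, 20, 0, 0, 0], [1, 20, 0, 0, 0], [1, 12, 0, 0, 0], [1, 4, 0, 0, 0], [1, 0, 0, 0, 0]]}}

```text
t: 8.2
eef_pos: [481.9, -191.1, 159.4]
tcp_rot: [-2.164, 1.57, 2.789]
ft_force: [-0.7, -0.7, -3.7]
opening: 0.525
```

>>> {"api": "apply_moves", "payload": {"increments": [[1, 2, 0, 0, 0], [1, 2, 0, 0, 0], [1, 2, 0, 0, 0], [1, 0, 0, 0, 0]]}}

```text
t: 8.6
eef_pos: [481.8, -191.1, 153.6]
tcp_rot: [-0.021, 1.571, -1.352]
ft_force: [-0.0, 0.3, -4.3]
opening: 0.523
```

>>> {"api": "apply_moves", "payload": {"increments": [[1, 2, 0, 0, 0], [1, 0, 0, 0, 0]]}}

```text
t: 8.8
eef_pos: [481.8, -191.1, 151.5]
tcp_rot: [-1.887, 1.571, 3.065]
ft_force: [0.1, -0.2, -5.3]
opening: 0.523
```

>>> {"api": "apply_moves", "payload": {"increments": [[1, 2, 0, 0, 0], [1, 2, 0, 0, 0], [1, 0, 0, 0, 0]]}}

```text
t: 9.1
eef_pos: [481.8, -191.1, 147.3]
tcp_rot: [-2.152, 1.57, 2.8]
ft_force: [0.6, 0.5, -3.9]
opening: 0.527
```

>>> {"api": "apply_moves", "payload": {"increments": [[1, 2, 0, 0, 0], [1, 0, 0, 0, 0]]}}

```text
t: 9.3
eef_pos: [481.8, -191.1, 145.4]
tcp_rot: [-1.994, 1.571, 2.958]
ft_force: [0.3, 0.9, -3.4]
opening: 0.527
```

>>> {"api": "apply_moves", "payload": {"increments": [[1, 2, 0, 0, 0], [1, 0, 0, 0, 0]]}}

```text
t: 9.5
eef_pos: [482.0, -191.2, 143.7]
tcp_rot: [0.563, 1.57, -0.768]
ft_force: [0.8, 0.9, -2.1]
opening: 0.523
```

>>> {"api": "apply_moves", "payload": {"increments": [[1, 1.5, 0, 0, 0], [1, 0, 0, 0, 0]]}}

```text
t: 9.7
eef_pos: [482.2, -191.2, 142.5]
tcp_rot: [0.736, 1.57, -0.595]
ft_force: [0.9, 0.3, 3.6]
opening: 0.525
```

>>> {"api": "apply_moves", "payload": {"increments": [[1, 1.5, 0, 0, 0], [1, 0, 0, 0, 0]]}}

```text
t: 9.9
eef_pos: [482.1, -191.3, 140.9]
tcp_rot: [0.598, 1.57, -0.733]
ft_force: [0.1, 1.8, 4.5]
opening: 0.52
```

>>> {"api": "apply_moves", "payload": {"increments": [[1, 1.5, 0, 0, 0], [1, 0, 0, 0, 0]]}}

```text
t: 10.1
eef_pos: [482.1, -191.3, 139.3]
tcp_rot: [0.583, 1.57, -0.748]
ft_force: [1.7, 0.1, 4.3]
opening: 0.527
```

The force levels off at about 4 N, so the tin is pivoting in the pads. I continue until it lies flat.

>>> {"api": "apply_moves", "payload": {"increments": [[1, 1.5, 0, 0, 0], [1, 0, 0, 0, 0]]}}

```text
t: 10.3
eef_pos: [482.1, -191.3, 137.8]
tcp_rot: [0.663, 1.57, -0.668]
ft_force: [0.6, 0.8, 4.4]
opening: 0.522
```

>>> {"api": "apply_moves", "payload": {"increments": [[1, 1, 0, 0, 0], [1, 0, 0, 0, 0]]}}

```text
t: 10.5
eef_pos: [482.1, -191.3, 136.8]
tcp_rot: [0.762, 1.57, -0.569]
ft_force: [1.6, 0.2, 4.7]
opening: 0.521
```

>>> {"api": "apply_moves", "payload": {"increments": [[1, 1, 0, 0, 0], [1, 0, 0, 0, 0]]}}

```text
t: 10.7
eef_pos: [482.3, -191.3, 136.0]
tcp_rot: [0.893, 1.57, -0.438]
ft_force: [2.3, 1.1, 6.7]
opening: 0.522
```

>>> {"api": "apply_moves", "payload": {"increments": [[0, 0, 0, 0, 0], [0, 0, 0, 0, 0], [0, 0, 0, 0, 0], [0, 0, 0, 0, 0], [0, 0, 0, 0, 0], [0, 0, 0, 0, 0], [0, 0, 0, 0, 0], [0, 0, 0, 0, 0], [0, 0, 0, 0, 0], [0, 0, 0, 0, 0]]}}

```text
t: 11.7
eef_pos: [481.9, -191.2, 135.6]
tcp_rot: [-0.023, 1.571, -1.354]
ft_force: [-0.3, -0.2, -0.4]
opening: 0.996
```

>>> {"api": "apply_moves", "payload": {"increments": [[0, 0, 0, 0, 0], [0, 0, 0, 0, 0], [0, 0, 0, 0, 0], [0, 0, 0, 0, 0], [0, 0, 0, 0, 0], [0, 0, 0, 0, 0], [0, 0, 0, 0, 0], [0, 0, 0, 0, 0], [0, 0, 0, 0, 0], [0, 0, 0, 0, 0]]}}

```text
t: 12.7
eef_pos: [481.9, -191.2, 135.6]
tcp_rot: [-0.133, 1.571, -1.464]
ft_force: [0.1, 0.6, 0.6]
opening: 0.999
```

Run:
```python
from h import *
c=grab('side'); w=grab('wrist')
im=np.hstack([cv2.resize(c['pixels'][120:300,240:480],(480,360)),cv2.resize(w['pixels'],(320,240))[:360] if 0 else cv2.copyMakeBorder(cv2.resize(w['pixels'],(320,240)),0,120,0,0,0)])
cv2.imwrite('pics/rel1.png',im[:,:,::-1]); plan(608,71.5,225,53.3)
```

```text
t 12.8 pos [ 481.9 -191.1  135.6] jaw az -76.3 down [ 0. -0. -1.] F [0.4 0.2 0. ] open 1.002 j6 0.83
shift [ -89.4  184.9 -225.2] turn 50.44
```

View pics/rel1.png

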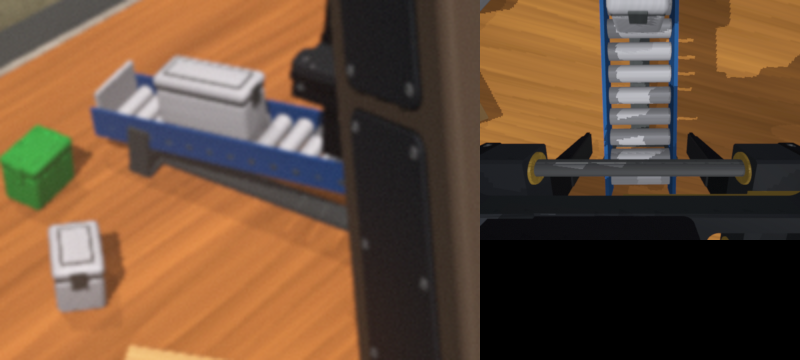

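The long tin is rolling in the lane, lying flat, with one or two rollers left before the stop. I go to the short tin meanwhile.

>>> {"api": "apply_moves", "payload": {"increments": [[0, -20, 0, 0, 0], [0, -35, 0, 0, 0], [0, -34, 0, 0, 0], [0, 0, 16, -20, 0], [0, 0, 30, -36, 0], [0, 0, 30, -36, 0], [0, 0, 30, -36, 0], [0, 0, 30, -36, 0], [0, 0, 30, -36, 0], [0, 0, 18, -24, 0]]}}

```text
t: 13.8
eef_pos: [608.3, 73.0, 224.4]
tcp_rot: [2.056, 1.571, 0.726]
ft_force: [0.2, -0.7, 0.2]
opening: 1.002
```

>>> {"api": "apply_moves", "payload": {"increments": [[0, 0, 0, 0, 8], [0, 0, 0, 0, 8.4], [0, 0, 0, 0, 8.4], [0, 0, 0, 0, 8.4], [0, 0, 0, 0, 8.4], [0, 0, 0, 0, 8.4], [0, 0, 0, 0, 0], [0, 0, 0, 0, 0]]}}

```text
t: 14.6
eef_pos: [607.4, 70.1, 224.6]
tcp_rot: [-0.236, 1.571, -2.435]
ft_force: [-0.4, 0.0, -0.3]
opening: 1.0
```

Run:
```python
from h import *
c=grab('wrist'); s=grab('side')
im=np.hstack([cv2.resize(c['pixels'],(400,300)),cv2.resize(s['pixels'][120:300,240:480],(400,300))]); cv2.imwrite('pics/w3.png',im[:,:,::-1])
h=cv2.cvtColor(c['pixels'],cv2.COLOR_RGB2HSV)
m=cv2.inRange(h,(0,0,120),(180,70,255)); m=cv2.morphologyEx(m,cv2.MORPH_CLOSE,np.ones((7,7)))
for k in cv2.findContours(m,0,1)[0]:
    if cv2.contourArea(k)>1500:
        P=np.array([onz(c,u,v,60)[:2] for u,v in k[:,0].astype(float)],np.float32); print(cv2.boundingRect(k),cv2.minAreaRect(P))
plan(610,72.5,40.5,53.3)
```

```text
(291, 177, 54, 75) ((611.4871215820312, 68.96863555908203), (48.256561279296875, 67.97459411621094), 52.849388122558594)
(563, 42, 77, 78) ((566.5573120117188, -185.80078125), (18.25202751159668, 72.36688995361328), 12.449764251708984)
(540, 20, 74, 79) ((592.65380859375, -176.50198364257812), (17.619295120239258, 69.60991668701172), 13.961811065673828)
t 14.7 pos [607.4  70.1 224.6] jaw az -126.1 down [-0. -0. -1.] F [0.1 0.7 0.1] open 1.002 j6 2.21
shift [184.1   0.7  -3.5] turn 0.63
```

View pics/w3.png

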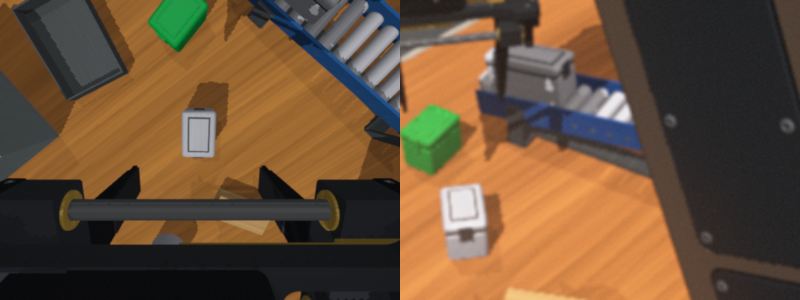

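The long tin is at the stop. The wrist view shows the plain short tin at about (199,134) in the half-size picture (318,214 full), clear all round, with the green look-alike apart from it. Gripping it.

>>> {"api": "apply_moves", "payload": {"increments": [[0, 35, 2.5, -1.8, 0.8], [0, 40, 0, 0, 0], [0, 40, 0, 0, 0], [0, 35, 0, 0, 0], [0, 20, 0, 0, 0], [0, 14, 0, 0, 0], [0, 0, 0, 0, 0], [0.6, 0, 0, 0, 0], [0.6, 0, 0, 0, 0], [0.6, 0, 0, 0, 0]]}}

```text
t: 15.7
eef_pos: [611.1, 70.1, 41.8]
tcp_rot: [2.184, 1.569, -0.033]
ft_force: [0.9, 0.2, 0.7]
opening: 0.806
```

>>> {"api": "apply_moves", "payload": {"increments": [[0.6, 0, 0, 0, 0], [0.6, 0, 0, 0, 0], [0.6, 0, 0, 0, 0], [1, 0, 0, 0, 0], [1, 0, 0, 0, 0]]}}

```text
t: 16.2
eef_pos: [610.5, 70.0, 40.8]
tcp_rot: [0.45, 1.571, -1.768]
ft_force: [-1.3, -1.3, 3.6]
opening: 0.525
```

>>> {"api": "apply_moves", "payload": {"increments": [[1, -10, 0, 0, 0], [1, -25, 0, 0, 0], [1, -40, 0, 0, 0], [1, -40, 0, 0, 0], [1, -40, 0, 0, 0], [1, -25, 0, 0, 0], [1, -10, 0, 0, 0], [1, 0, 0, 0, 0]]}}

```text
t: 17.0
eef_pos: [610.6, 70.2, 231.6]
tcp_rot: [2.186, 1.569, -0.031]
ft_force: [-0.5, 0.6, -2.6]
opening: 0.523
```

Run:
```python
from h import *
plan(481.9,-191.2,225,104)
```

```text
t 17.0 pos [610.6  70.2 231.6] jaw az -127.1 down [ 0.002 -0.    -1.   ] F [-0.5  0.6 -2.6] open 0.523 j6 2.22
shift [  6.4  54.8 286.2] turn -51.05
```

>>> {"api": "apply_moves", "payload": {"increments": [[1, 0, 4, 20, 0], [1, 0, 7, 36, 0], [1, 0, 7, 36, 0], [1, 0, 7, 36, 0], [1, 0, 7, 36, 0], [1, 0, 7, 36, 0], [1, 0, 7, 36, 0], [1, 0, 6, 30, 0], [1, 0, 3, 20, 0], [1, 0, 0, 0, 0]]}}

```text
t: 18.0
eef_pos: [480.6, -192.7, 228.9]
tcp_rot: [-1.319, 1.568, 2.744]
ft_force: [0.2, 0.1, -2.3]
opening: 0.527
```

>>> {"api": "apply_moves", "payload": {"increments": [[1, 0, 0, 0, -8.5], [1, 0, 0, 0, -8.5], [1, 0, 0, 0, -8.5], [1, 0, 0, 0, -8.5], [1, 0, 0, 0, -8.5], [1, 0, 0, 0, -8.5], [1, 0, 0, 0, 0], [1, 0, 0, 0, 0]]}}

```text
t: 18.8
eef_pos: [482.0, -190.6, 229.8]
tcp_rot: [-2.328, 1.569, 2.624]
ft_force: [0.6, -0.3, -2.0]
opening: 0.523
```

Run:
```python
from h import *
plan(481.9,-191.2,160,104)
c=grab('wrist'); s=grab('side')
im=np.hstack([cv2.resize(c['pixels'],(400,300)),cv2.resize(s['pixels'][120:300,240:480],(400,300))]); cv2.imwrite('pics/w4.png',im[:,:,::-1])
p=np.load('track.npy'); R,o=T_track(p)
h=cv2.cvtColor(c['pixels'],cv2.COLOR_RGB2HSV); m=cv2.inRange(h,(105,120,40),(125,255,255))
for v in range(20,170,35):
    x=np.where(m[v,240:420])[0]+240; print(v,x[x<325].min(),x[x>325].max(),end=' | ')
```

```text
t 18.8 pos [ 482.  -190.6  229.8] jaw az -76.3 down [-0.001  0.001 -1.   ] F [ 0.6 -0.3 -2. ] open 0.523 j6 0.83
shift [69.8 -0.2  0.6] turn -0.28
20 266 372 | 55 267 371 | 90 268 371 | 125 269 371 | 160 270 370 |
```

View pics/w4.png

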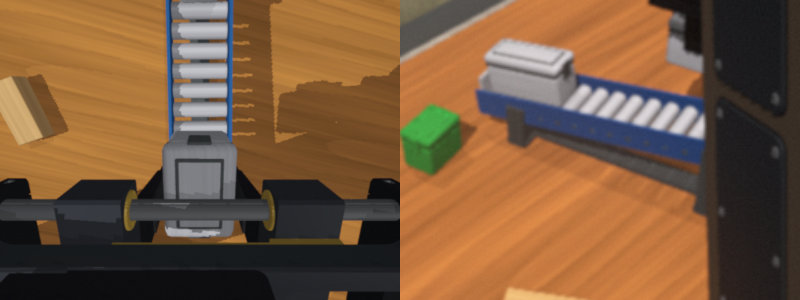

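The rails are now symmetric about the held tin (mid-column 319–320), and the long tin rests at the stop. Lowering.

>>> {"api": "apply_moves", "payload": {"increments": [[1, 15, 0, 0.5, 0], [1, 22, 0, 0, 0], [1, 22, 0, 0, 0], [1, 15, 0, 0, 0], [1, 8, 0, 0, 0], [1, 2, 0, 0, 0], [1, 0, 0, 0, 0]]}}

```text
t: 19.6
eef_pos: [482.3, -191.8, 146.8]
tcp_rot: [0.571, 1.571, -0.757]
ft_force: [0.5, 0.2, -2.4]
opening: 0.525
```

>>> {"api": "apply_moves", "payload": {"increments": [[1, 2, 0, 0, 0], [1, 2, 0, 0, 0], [1, 1, 0, 0, 0], [1, 0, 0, 0, 0]]}}

```text
t: 20.0
eef_pos: [482.2, -191.8, 141.7]
tcp_rot: [0.379, 1.571, -0.948]
ft_force: [-0.6, 0.4, -1.5]
opening: 0.526
```

>>> {"api": "apply_moves", "payload": {"increments": [[1, 1.5, 0, 0, 0], [1, 0, 0, 0, 0]]}}

```text
t: 20.2
eef_pos: [482.3, -191.8, 140.3]
tcp_rot: [0.662, 1.57, -0.665]
ft_force: [-0.5, -0.7, -0.1]
opening: 0.525
```

>>> {"api": "apply_moves", "payload": {"increments": [[1, 1, 0, 0, 0], [1, 0, 0, 0, 0]]}}

```text
t: 20.4
eef_pos: [482.5, -191.8, 139.9]
tcp_rot: [0.931, 1.57, -0.397]
ft_force: [0.0, 1.6, 8.4]
opening: 0.523
```

>>> {"api": "apply_moves", "payload": {"increments": [[1, 1, 0, 0, 0], [1, 0, 0, 0, 0]]}}

```text
t: 20.6
eef_pos: [482.7, -191.7, 139.1]
tcp_rot: [0.997, 1.569, -0.331]
ft_force: [0.4, 3.4, 11.2]
opening: 0.525
```

>>> {"api": "apply_moves", "payload": {"increments": [[1, 1, 0, 0, 0], [1, 0, 0, 0, 0]]}}

```text
t: 20.8
eef_pos: [482.8, -191.7, 138.3]
tcp_rot: [1.032, 1.569, -0.296]
ft_force: [-0.1, 4.0, 11.6]
opening: 0.53
```

>>> {"api": "apply_moves", "payload": {"increments": [[1, 1, 0, 0, 0], [1, 0, 0, 0, 0]]}}

```text
t: 21.0
eef_pos: [482.9, -191.7, 137.3]
tcp_rot: [1.036, 1.568, -0.292]
ft_force: [0.4, 4.4, 13.5]
opening: 0.523
```

>>> {"api": "apply_moves", "payload": {"increments": [[1, 1, 0, 0, 0], [1, 0, 0, 0, 0]]}}

```text
t: 21.2
eef_pos: [483.0, -191.7, 136.4]
tcp_rot: [1.043, 1.568, -0.285]
ft_force: [1.0, 4.3, 13.4]
opening: 0.523
```

Run:
```python
from h import *
c=grab('wrist'); s=grab('side')
im=np.hstack([cv2.resize(c['pixels'],(400,300)),cv2.resize(s['pixels'][120:300,240:480],(400,300))]); cv2.imwrite('pics/w5.png',im[:,:,::-1])
```

```text
(no output)
```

View pics/w5.png

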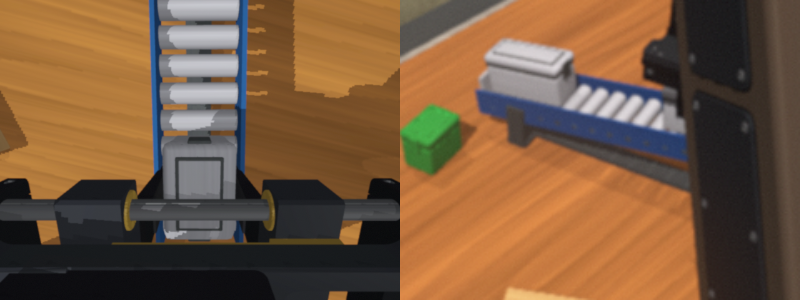

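The short tin at (199,185) sits on the rollers, centred between the rails at (155) and (243). The long tin is still at the stop. Releasing.

>>> {"api": "apply_moves", "payload": {"increments": [[0, 0, 0, 0, 0], [0, 0, 0, 0, 0], [0, 0, 0, 0, 0], [0, 0, 0, 0, 0], [0, 0, 0, 0, 0], [0, 0, 0, 0, 0], [0, 0, 0, 0, 0], [0, 0, 0, 0, 0], [0, 0, 0, 0, 0], [0, 0, 0, 0, 0]]}}

```text
t: 22.3
eef_pos: [482.2, -191.8, 135.1]
tcp_rot: [0.139, 1.571, -1.189]
ft_force: [-0.2, -0.6, 0.0]
opening: 0.999
```

>>> {"api": "apply_moves", "payload": {"increments": [[0, 0, 0, 0, 0], [0, 0, 0, 0, 0], [0, 0, 0, 0, 0], [0, 0, 0, 0, 0], [0, 0, 0, 0, 0], [0, 0, 0, 0, 0], [0, 0, 0, 0, 0], [0, 0, 0, 0, 0], [0, 0, 0, 0, 0], [0, 0, 0, 0, 0]]}}

```text
t: 23.3
eef_pos: [482.2, -191.8, 135.1]
tcp_rot: [0.142, 1.571, -1.186]
ft_force: [0.6, -0.0, -0.0]
opening: 0.998
```

Run:
```python
from h import *
c=grab('wrist'); s=grab('side')
im=np.hstack([cv2.resize(c['pixels'],(400,300)),cv2.resize(s['pixels'][120:300,240:480],(400,300))]); cv2.imwrite('pics/w6.png',im[:,:,::-1])
```

```text
(no output)
```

View pics/w6.png

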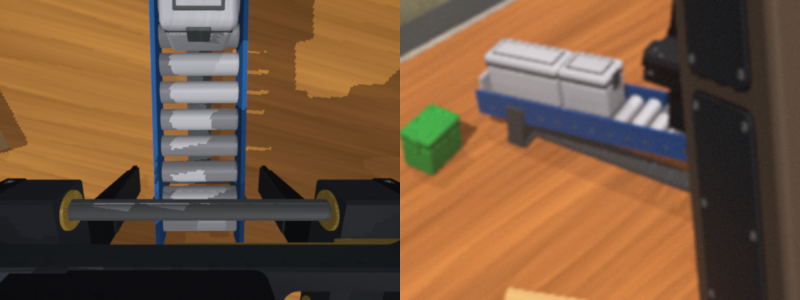

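The short tin rolled down and now sits right behind the long one, at about (590,80) in the side half. I retreat straight up, check once more from the top and hand in.

>>> {"api": "apply_moves", "payload": {"increments": [[0, -15, 0, 0, 0], [0, -35, 0, 0, 0], [0, -40, 0, 0, 0], [0, -30, 0, 0, 0], [0, 0, -30, 0, 0], [0, 0, 0, 0, 0], [0, 0, 0, 0, 0], [0, 0, 0, 0, 0], [0, 0, 0, 0, 0], [0, 0, 0, 0, 0]]}}

```text
t: 24.4
eef_pos: [453.4, -198.9, 254.7]
tcp_rot: [-2.316, 1.57, 2.64]
ft_force: [0.1, -0.6, 0.1]
opening: 1.001
```

Run:
```python
from h import *
c=grab('top'); s=grab('side')
im=np.hstack([cv2.resize(c['pixels'][100:340,280:520],(400,400)),cv2.resize(s['pixels'][120:300,240:480],(400,300))[:, :] if 0 else cv2.copyMakeBorder(cv2.resize(s['pixels'][120:300,240:480],(400,300)),0,100,0,0,0)]); cv2.imwrite('pics/fin.png',im[:,:,::-1])
print(status.state()['t'],status.state()['ft_force'].round(1))
```

```text
24.5 [-0.1 -0.7 -1. ]
```

View pics/fin.png

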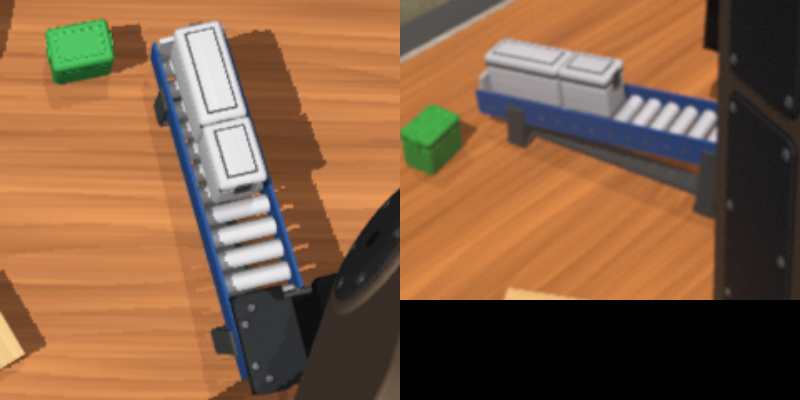

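The final views show both tins lengthwise in the lane: the long one on the stop at (208,75) and the short one against it at (235,160). The arm is clear of both.

```bash
python3 -c "
from cell import env; print(env.job_done())"
```

```text
the job is handed in; nothing more can be done
None
```

Both plain steel tins are home on the track, and I handed the job in at about 24.5 s of the 61 s allowed.

- **What I did:** I set the longer tin on the rollers at the loading place and let go. It rolled down to the stop by itself, and the shorter tin then did the same and came to rest behind it. I lowered each tin until it touched, then let it pivot flat in the pads before releasing. The force readings stayed at or below about 13 N.
- **Last checks:** The final top and side views show both tins lengthwise in the lane, end to end, with the longer one at the stop. The gripper is raised clear and reads about 1 N.
- **What disagreed:**
  - **Lane centre:** my first estimate from the top and side cameras was about 4 mm off sideways from the wrist view. I corrected it before setting the tins down.
  - **Tin positions:** the top and wrist views differed by 3–4 mm, so I used values in between.
- **Not checked:** I judged the final resting positions by eye and did not measure them against `short_home`.

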